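# Turn the stone dish to the pickle jar

## Task

Take the steel dish gently by the wooden grip of its hoop handle (squeeze with no more than about 15 N), lift it off its cork trivet and turn it level through about a quarter turn above that spot, until its pouring lip is over the mouth of the open swing-top glass jar beside it, a few centimetres above the rim, ready for tipping. The round stone lying loose in the dish must stay in the middle all the while, the dish must not touch the jar, and the jar, the cup, the rice paddle and the sauce bowl stay where they are. Finish still holding the dish there, level and motionless: do not tip it and do not put it down.

Things in the scene. Friction and masses are not known exactly. Their poses are not given: they have to be found in the camera images.
- dish: shallow round steel dish, 160 mm across, 28 mm high at the rim, 0.2 to 0.35 kg, standing loose on the trivet. Origin: centre of its underside; x axis points along the pouring lip, z up. Its floor rises outwards by only 8 degrees, so a tilt or jerk rolls the stone off centre. A hoop of 6 mm rod rises from the rim at +y and -y and carries the grip
- grip (a point): centre of the dish's straight wooden grip, 107 mm above the dish's underside on its axis; the grip is 90 mm long along the dish's y, 14 mm thick along the dish's x and 18 mm high, with flat sides. 65 mm are free between the stone and the grip's centre
- lip (a point): point on the trough-shaped pouring lip, on the dish's x axis, 130 mm from the dish's axis and 28 mm above the dish's underside; the lip is 40 mm wide, its side walls stand 9 mm higher, its underside lies 3 mm lower, and it ends 8 mm beyond this point
- dish_middle (a point): where the stone's centre belongs: on the dish's axis, 24 mm above its underside
- stone_center (a point): centre of the smooth round stone ball, 36 mm across, 60 g, lying loose in the middle of the dish
- trivet: round cork trivet under the dish, 120 mm across and 10 mm high, fixed; origin: centre of its underside
- jar: open clear glass jar with a swing-top seal, 90 mm across, 115 mm high, loose, 0.55 kg, 130 to 155 mm from the trivet's centre, either on its left or on its right; its glass lid hangs open down the far side, below the rim. Origin: centre of its underside
- jar_mouth (a point): centre of the jar's open mouth, level with its rim, 115 mm above its underside; the mouth is 74 mm wide inside
- cup: open steel cup, 80 mm across and 95 mm high, loose, on the other side of the trivet from the jar; leave alone. Origin: centre of its underside
- paddle: wooden rice paddle lying flat behind the dish, 210 mm long, 10 mm high; leave alone. Origin: underside, near its middle
- saucer: small white sauce bowl, 64 mm across, 22 mm high, near the dish; leave alone. Origin: centre of its underside
Things that resemble listed ones, but are neither listed nor needed, are in the scene too. What is shaped like the dish but purple is not meant.

How it is judged:
By the outcome, as a careful person would: the job done as asked, in the order asked, and still so for the second after the job is handed in, while the arm keeps its last pose, push and grip.
It also fails if it takes over 45 s, if anything falls off the work surface, if the arm or the gripper's body presses on something with over 40 N, if the wrist force passes 120 N, or if a joint passes its speed limit or range.

## Robot

A 6-joint arm with a two-finger parallel gripper is mounted at the origin on the work surface. World frame = base frame: x ahead of the robot, y to its left, z up, the work surface at z = 0. Lengths are in m, angles in rad, forces in N, time in s.
With the tool pointing down it reaches from about 0.325 to 0.9 m from the base axis. Payload 6.1 kg.
Tool frame: the origin (TCP) lies at the very end of the fingers, on their centre line; the grasp point (between the pads) lies 19 mm behind it; z points along the fingers, y is the line along which they close (so a half turn about z gives the same grasp; the last joint's range is limited). The gripper opens to 87 mm and grips with 3 to 60 N. Pads are 19 mm wide; open, the fingers measure 117 mm over their backs; the gripper's body (75 mm by 190 mm) begins 51 mm behind the grasp point.
Start: joints at [1.12, 0.22, 1.526, -0, 1.395, -0.126], TCP at [0.199, 0.592, 0.223] pointing down, gripper open.
Joint ranges: [-2.98, 2.98], [-0.91, 2.08], [0.09, 2.57], [-1.24, 4.39], [0.2, 2.65], [-2.68, 2.68]. Speed limits (rad/s): [2.57, 2.57, 3.01, 3.14, 3.14, 3.14].

## Interface

Orientations are given as a 3x3 rotation matrix whose columns are the frame's x, y, z axes.
In Python, from station import r gives the robot as it stands.
- The arm moves only by the shell command python3 -m creep 'ROWS'. ROWS is a JSON object whose one key "steps" holds a list of rows, each an object with "slide": the shift along the tool's x, y, z in units of 60 mm (1.0 is 60 mm), a list of three; "rotation": the turn, a rotation vector about the tool's x, y, z in units of 8 degrees (1.0 is 8 degrees), a list of three; "claw": the opening, from 0 (shut) to 1 (fully open). In form: {"steps": [{"slide": [x, y, z], "rotation": [rx, ry, rz], "claw": claw}, ...]}. A call has 1 to 12 rows; each row shifts and turns the commanded pose from where the row before left it, along the tool's axes as they then stand; what a row does not reach is not made up. A row lasts 1/8 s, in which the tool goes at most 62.5 mm and 10.7 degrees, less where a joint would pass 70% of its speed; a pose out of reach is approached as far as the arm can. A call is refused whole if a number of a shift passes 1 or a number of a turn 1, either way. A call with a gripper value outside its range is refused whole. The fingers move at their own pace and stop on an object; the grip force is fixed at half the most. Time passes only in rows, so rows that do not move let the fingers close. It gives the time, the measured TCP pose, the force, the opening and the grip force at its end, in the units of the state.
- r.observe(): the state, without advancing time (a new reading comes with each control period).
- r.get_image(name): name is "side" or "top"; returns the picture (400x640x3 uint8, red, green, blue); there is no depth.
- r.camera_info(name): a dict with "K" (3x3 intrinsics, pixels), "rvec" (rotation vector, rad) and "tvec" (3), from world to camera coordinates, as OpenCV has them. Camera axes: x right, y down, z forward; pixel columns grow to the right and rows downward; lengths in m; the calibration is good to about 2 mm. A picture is of the moment at which its call begins. camera_info takes no time and is no camera call.
- r.finish_job(): hands the job in; it is judged then, once.
The state is a dict: "clock": time; "joint_pos": joint angles; "joint_vel": joint speeds; "effort": joint torques, N m; "eef_pos": TCP position; "orientation": TCP orientation; "wrist_force": force on the tool from outside, world axes, zero at the start; "moment": the same for the moment, N m; "gripper_width": finger opening in m; "grip_force": force on a finger pad.
Only numpy, scipy, OpenCV 4.12 (cv2) and the standard library are available. Lean on these libraries where they do the work, as an engineer would, in place of code of your own. Each camera call takes 0.05 s, during which the arm holds its last target. There are 200 camera calls.

## Working session

There is one attempt and no reset: what is moved stays moved. The work goes in short steps, Python scripts to look and compute and a shell command to move; the robot and the scene stay as the last step left them, time stands still between calls to the robot, and variables do not carry over. Pictures are saved under pics/ and viewed, at most 10 in all, crops included, and the job is handed in when it is done.

```bash
mkdir -p pics; ls
python3 - <<'E'
from station import r
import cv2
for n in ("side","top"):
    im=r.get_image(n); cv2.imwrite(f"pics/{n}0.png",im[:,:,::-1]); c=r.camera_info(n); print(n,c)
print(r.observe())
E
```

```text
pics
side {'K': array([[493.46217087,   0.        , 317.82611448],
       [  0.        , 493.46217087, 190.68340998],
       [  0.        ,   0.        ,   1.        ]]), 'rvec': array([ 2.11222867, -0.66706812,  0.3493293 ]), 'tvec': array([-0.35346936,  0.24571714,  0.9653084 ])}
top {'K': array([[412.82076316,   0.        , 329.23365793],
       [  0.        , 412.82076316, 192.83121689],
       [  0.        ,   0.        ,   1.        ]]), 'rvec': array([ 2.16336224, -2.10435378,  0.22085131]), 'tvec': array([-0.00633472,  0.4755943 ,  0.93735911])}
{'clock': 0.1, 'joint_pos': array([ 1.11989632e+00,  2.21146370e-01,  1.52751264e+00,  3.56672560e-05,
        1.39470787e+00, -1.26115578e-01]), 'joint_vel': array([-8.34213001e-05, -1.68351803e-03, -2.71920887e-03, -1.88568149e-03,
       -7.16231649e-04,  1.48600373e-03]), 'effort': array([ 9.81106350e-04, -4.95941341e+01, -3.88517761e+01,  7.02119130e-02,
        5.15316718e-02, -1.47998179e-05]), 'eef_pos': array([0.19919238, 0.59180938, 0.22153877]), 'orientation': array([[-9.47717430e-01,  3.19109737e-01, -8.04771595e-04],
       [ 3.19110648e-01,  9.47716146e-01, -1.58160056e-03],
       [ 2.57990894e-04, -1.75572160e-03, -9.99998425e-01]]), 'wrist_force': array([-0.21810414, -0.32881806,  1.00020968]), 'moment': array([ 0.04791019,  0.03071533, -0.00025191]), 'grip_force': 0.0, 'gripper_width': 0.08702442608284267}
```

View pics/top0.png

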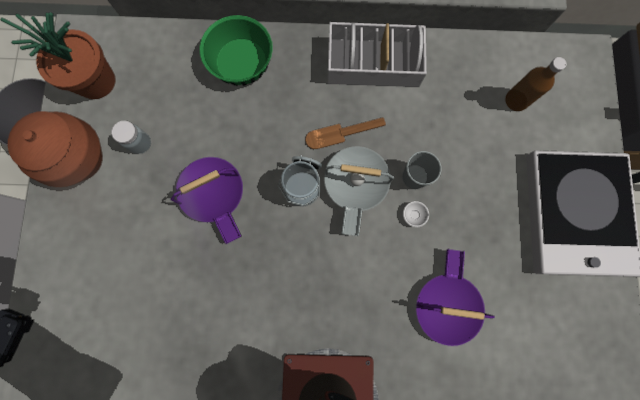

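View pics/side0.png

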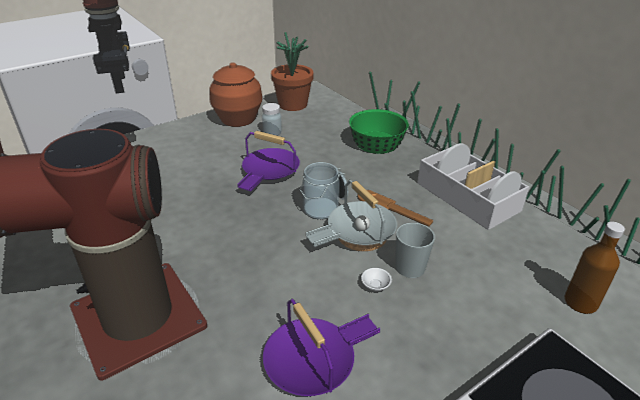

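Top view: the steel dish is at about (357,178) with its lip toward (350,222) and its grip at (361,170). The look-alikes are purple dishes at (208,188) and (450,310). The open glass jar is at (300,185); the capped jar at (127,135) isn't it. The cup is at (423,170), the saucer at (416,214) and the paddle at (345,132). I choose the steel dish and check it in a close crop.

Run:
```python
import cv2,numpy as np
a=cv2.imread("pics/top0.png")[120:250,265:455]; b=cv2.imread("pics/side0.png")[145:305,290:450]
a=cv2.resize(a,None,fx=4,fy=4,interpolation=cv2.INTER_CUBIC)
cv2.imwrite("pics/ct.png",a)
b=cv2.resize(b,None,fx=3.7,fy=3.7,interpolation=cv2.INTER_CUBIC)
cv2.imwrite("pics/cs.png",b)
```

```text
(no output)
```

View pics/ct.png

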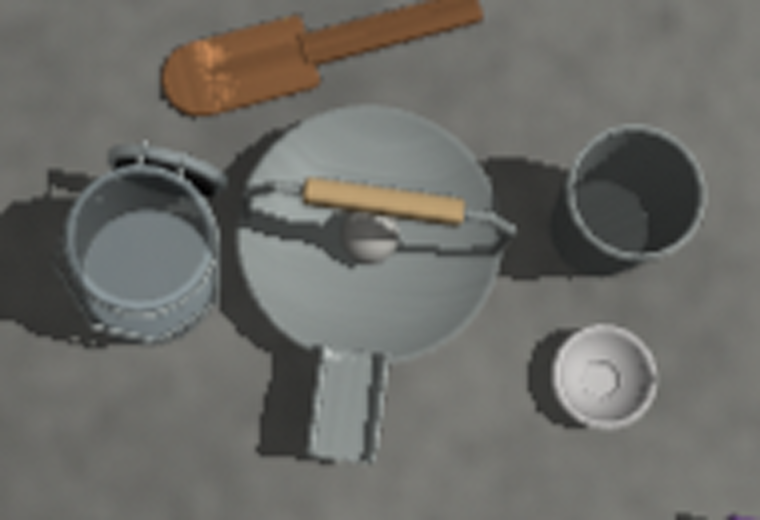

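View pics/cs.png

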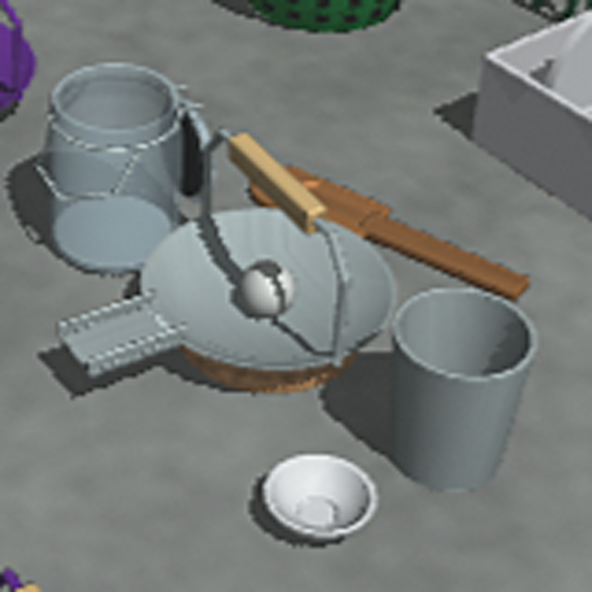

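```bash
cat > h.py <<'E'
import numpy as np,cv2
from station import r
def ray(n,u,v):
    c=r.camera_info(n);R=cv2.Rodrigues(c["rvec"])[0];C=-R.T@np.ravel(c["tvec"])
    return C,R.T@np.linalg.inv(c["K"])@np.array([u,v,1.])
def onz(n,u,v,z):
    C,d=ray(n,u,v);return C+d*(z-C[2])/d[2]
def proj(n,P):
    c=r.camera_info(n);return cv2.projectPoints(np.atleast_2d(np.array(P,float)),c["rvec"],c["tvec"],c["K"],None)[0][:,0]
def T(x,y,z): return onz("top",(x+.5)/4-.5+265,(y+.5)/4-.5+120,z)
def S(x,y,z): return onz("side",(x+.5)/3.7-.5+290,(y+.5)/3.7-.5+145,z)
E
python3 - <<'E'
from h import *
np.set_printoptions(precision=4,suppress=True)
print("grip T", [T(*p,.126) for p in ((306,178),(464,199),(303,203),(461,222))])
print("grip S", [S(*p,.126) for p in ((230,145),(305,216),(245,134),(326,207))])
print("rim T", [T(*p,.038) for p in ((237,233),(498,233),(368,104),(368,362))])
print("rim S", [S(*p,.038) for p in ((140,290),(396,290),(266,209),(268,368))])
print("lip end T",[T(*p,.047) for p in ((311,457),(375,462))],"base",[T(*p,.047) for p in ((317,348),(386,350))])
print("lip end S",[S(*p,.047) for p in ((60,325),(92,373))])
print("jar T",[T(*p,.115) for p in ((67,237),(218,237),(142,165),(142,310))])
print("jar S",[S(*p,.115) for p in ((50,105),(182,105),(116,62),(116,147))])
print("cup T",[T(*p,.095) for p in ((568,197),(705,197),(636,125),(636,268))])
print("saucer T",[T(*p,.022) for p in ((552,376),(656,376),(604,323),(604,428))])
E
```

```text
grip T [array([ 0.5254, -0.0162,  0.126 ]), array([ 0.5162, -0.1036,  0.126 ]), array([ 0.5112, -0.0148,  0.126 ]), array([ 0.5032, -0.102 ,  0.126 ])]
grip S [array([ 0.51  , -0.0225,  0.126 ]), array([ 0.5009, -0.1039,  0.126 ]), array([ 0.525 , -0.0185,  0.126 ]), array([ 0.5167, -0.1042,  0.126 ])]
rim T [array([0.513 , 0.0205, 0.038 ]), array([ 0.5178, -0.1371,  0.038 ]), array([ 0.5963, -0.0574,  0.038 ]), array([ 0.4369, -0.0595,  0.038 ])]
rim S [array([ 0.447, -0.018,  0.038]), array([ 0.5785, -0.1096,  0.038 ]), array([0.5654, 0.0025, 0.038 ]), array([ 0.4664, -0.1202,  0.038 ])]
lip end T [array([ 0.3788, -0.0262,  0.047 ]), array([ 0.3769, -0.0636,  0.047 ])] base [array([ 0.443 , -0.0285,  0.047 ]), array([ 0.443 , -0.0692,  0.047 ])]
lip end S [array([ 0.3813, -0.026 ,  0.047 ]), array([ 0.3725, -0.0723,  0.047 ])]
jar T [array([0.4905, 0.1147, 0.115 ]), array([0.4931, 0.0314, 0.115 ]), array([0.5329, 0.075 , 0.115 ]), array([0.4508, 0.0718, 0.115 ])]
jar S [array([0.4533, 0.0908, 0.115 ]), array([0.5229, 0.0425, 0.115 ]), array([0.5181, 0.1087, 0.115 ]), array([0.4607, 0.0283, 0.115 ])]
cup T [array([ 0.5271, -0.1678,  0.095 ]), array([ 0.5295, -0.2466,  0.095 ]), array([ 0.5711, -0.2076,  0.095 ]), array([ 0.4868, -0.2062,  0.095 ])]
saucer T [array([ 0.4339, -0.1725,  0.022 ]), array([ 0.4357, -0.2357,  0.022 ]), array([ 0.4673, -0.2045,  0.022 ]), array([ 0.4032, -0.2037,  0.022 ])]
```

The crop confirms the steel dish with its stone. From the two views:

| Item | Position or direction |
|---|---|
| Dish axis | about (0.5145, -0.060) |
| Lip yaw | about 174° |
| Jar mouth | about (0.4905, 0.0705), 133 mm away at 100° |

The turn is therefore about -74°. I move above the grip first.

```bash
python3 -m creep '{"steps":[{"slide":[-0.7,-0.72,0],"rotation":[0,0,0],"claw":1},{"slide":[-0.7,-0.72,0],"rotation":[0,0,0],"claw":1},{"slide":[-0.7,-0.72,0],"rotation":[0,0,0],"claw":1},{"slide":[-0.7,-0.72,0],"rotation":[0,0,0],"claw":1},{"slide":[-0.7,-0.72,0],"rotation":[0,0,0],"claw":1},{"slide":[-0.7,-0.72,0],"rotation":[0,0,0],"claw":1},{"slide":[-0.7,-0.72,0],"rotation":[0,0,0],"claw":1},{"slide":[-0.7,-0.72,0],"rotation":[0,0,0],"claw":1},{"slide":[-0.7,-0.72,0],"rotation":[0,0,0],"claw":1},{"slide":[-0.7,-0.72,0],"rotation":[0,0,0],"claw":1},{"slide":[-0.7,-0.72,0],"rotation":[0,0,0],"claw":1},{"slide":[-0.7,-0.72,0],"rotation":[0,0,0],"claw":1}]}'
python3 -m creep '{"steps":[{"slide":[0,0,0],"rotation":[0,0,0.97],"claw":0.7},{"slide":[0,0,0],"rotation":[0,0,0.97],"claw":0.7},{"slide":[0,0,0],"rotation":[0,0,0.97],"claw":0.7},{"slide":[0,0,0],"rotation":[0,0,0.97],"claw":0.7},{"slide":[0,0,0],"rotation":[0,0,0.97],"claw":0.7},{"slide":[0,0,0],"rotation":[0,0,0.97],"claw":0.7},{"slide":[0,0,0],"rotation":[0,0,0.97],"claw":0.7},{"slide":[0,0,0],"rotation":[0,0,0.97],"claw":0.7},{"slide":[0,0,0],"rotation":[0,0,0.97],"claw":0.7},{"slide":[0,0,0],"rotation":[0,0,0.97],"claw":0.7},{"slide":[0,0,0],"rotation":[0,0,0],"claw":0.7},{"slide":[0,0,0],"rotation":[0,0,0],"claw":0.7}]}'
```

```text
clock: 1.6
eef_pos: [0.512, -0.0617, 0.2223]
orientation: [[-0.948, 0.319, -0.0], [0.319, 0.948, 0.0], [0.0, 0.0, -1.0]]
wrist_force: [0.2, 0.6, 0.8]
gripper_width: 0.0868
grip_force: 0.0
clock: 3.1
eef_pos: [0.5115, -0.0598, 0.2223]
orientation: [[0.106, 0.994, -0.0], [0.994, -0.106, 0.0], [0.0, -0.0, -1.0]]
wrist_force: [-0.4, -0.4, 0.5]
gripper_width: 0.0609
grip_force: 0.0
```

```bash
python3 -m creep '{"steps":[{"slide":[0,0.05,0.25],"rotation":[0,0,0],"claw":0.5},{"slide":[0,0,0.4],"rotation":[0,0,0],"claw":0.5},{"slide":[0,0,0.4],"rotation":[0,0,0],"claw":0.5},{"slide":[0,0,0],"rotation":[0,0,0],"claw":0.5},{"slide":[0,0,0],"rotation":[0,0,0],"claw":0.5},{"slide":[0,0,0],"rotation":[0,0,0],"claw":0.5}]}'
python3 - <<'E'
from h import *
out=[]
for n,(x,y,w,h),f in (("top",(280,110,140,110),4),("side",(270,120,170,150),3)):
    im=r.get_image(n)[:,:,::-1][y:y+h,x:x+w]
    cv2.imwrite(f"pics/{n}1.png",cv2.resize(im,None,fx=f,fy=f,interpolation=cv2.INTER_CUBIC))
E
```

```text
clock: 3.85
eef_pos: [0.5155, -0.0604, 0.1607]
orientation: [[0.108, 0.994, 0.002], [0.994, -0.108, -0.001], [-0.0, 0.002, -1.0]]
wrist_force: [0.1, 0.1, 1.0]
gripper_width: 0.0436
grip_force: 0.0
```

View pics/side1.png

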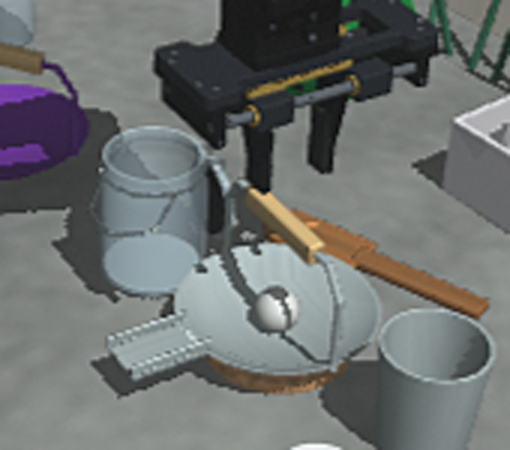

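The open fingers straddle the grip, with tips at crop pixels (258,185) and (320,170) and the grip's middle at about (288,222). I check this numerically.

Run:
```python
from h import *
np.set_printoptions(precision=4,suppress=True)
s=r.observe();print(s["eef_pos"])
f=lambda p:((p-[270,120])+.5)*3-.5
print("tcp px",f(proj("side",s["eef_pos"])), "grip ends px", f(proj("side",[[.5145+.0046,-.0154,.126],[.5145-.0046,-.1046,.126]])))
# where a grip-top centre measured in this crop lies
for p in ((254,200),(247,190),(322,250),(311,258),(324,247)):
    print(p,onz("side",(p[0]+.5)/3-.5+270,(p[1]+.5)/3-.5+120,.126))
```

```text
[ 0.5153 -0.0603  0.1606]
tcp px [[286.6593 175.4394]] grip ends px [[249.9157 184.1941]
 [317.3698 246.2192]]
(254, 200) [ 0.5086 -0.0335  0.126 ]
(247, 190) [ 0.5125 -0.0202  0.126 ]
(322, 250) [ 0.5097 -0.1099  0.126 ]
(311, 258) [ 0.4971 -0.1126  0.126 ]
(324, 247) [ 0.5132 -0.108   0.126 ]
```

```bash
python3 -m creep '{"steps":[{"slide":[0,0,0.2],"rotation":[0,0,0],"claw":0.5},{"slide":[0,0,0.3],"rotation":[0,0,0],"claw":0.5},{"slide":[0,0,0.3],"rotation":[0,0,0],"claw":0.5},{"slide":[0,0,0.2],"rotation":[0,0,0],"claw":0.4},{"slide":[0,0,0.04],"rotation":[0,0,0],"claw":0.3},{"slide":[0,0,0],"rotation":[0,0,0],"claw":0.24},{"slide":[0,0,0],"rotation":[0,0,0],"claw":0.22},{"slide":[0,0,0],"rotation":[0,0,0],"claw":0.2},{"slide":[0,0,0],"rotation":[0,0,0],"claw":0.2}]}'
python3 - <<'E'
from h import *
im=r.get_image("top")[:,:,::-1][90:240,250:450]
cv2.imwrite("pics/top2.png",cv2.resize(im,None,fx=4,fy=4,interpolation=cv2.INTER_CUBIC))
E
```

```text
clock: 5.08
eef_pos: [0.5149, -0.0602, 0.0975]
orientation: [[0.108, 0.994, 0.001], [0.994, -0.108, -0.0], [-0.0, 0.001, -1.0]]
wrist_force: [0.2, 0.1, 0.6]
gripper_width: 0.0179
grip_force: 0.0
```

View pics/top2.png

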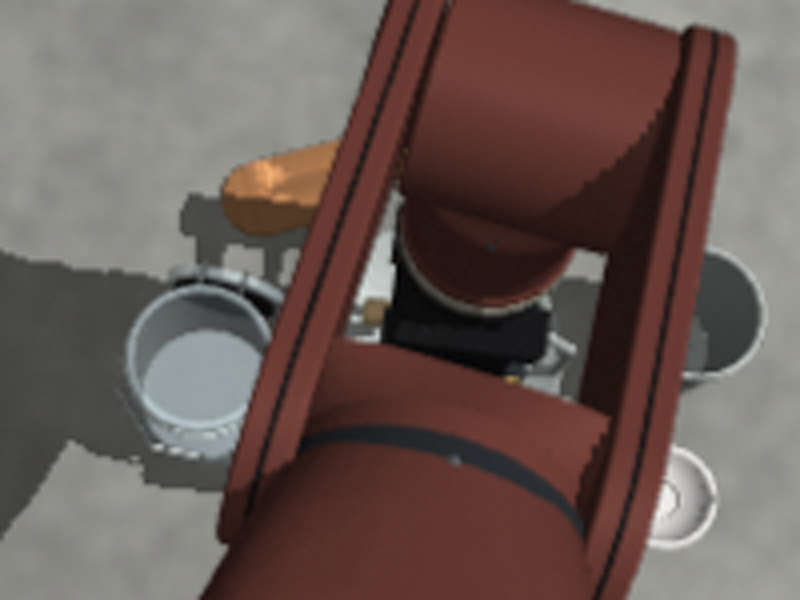

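From above the arm hides the grip. Jar, cup, paddle and saucer are undisturbed, and the fingers straddle the grip at an 18 mm opening without contact. I close in fine steps.

```bash
python3 -m creep '{"steps":[{"slide":[0,0,0],"rotation":[0,0,0],"claw":0.185},{"slide":[0,0,0],"rotation":[0,0,0],"claw":0.175},{"slide":[0,0,0],"rotation":[0,0,0],"claw":0.17}]}'; python3 -m creep '{"steps":[{"slide":[0,0,0],"rotation":[0,0,0],"claw":0.165},{"slide":[0,0,0],"rotation":[0,0,0],"claw":0.16},{"slide":[0,0,0],"rotation":[0,0,0],"claw":0.16}]}';python3 -m creep '{"steps":[{"slide":[0,0,0],"rotation":[0,0,0],"claw":0.157},{"slide":[0,0,0],"rotation":[0,0,0],"claw":0.157}]}'
```

```text
clock: 5.5
eef_pos: [0.5149, -0.0602, 0.0972]
orientation: [[0.108, 0.994, 0.0], [0.994, -0.108, -0.0], [-0.0, 0.0, -1.0]]
wrist_force: [0.9, -0.2, -0.8]
gripper_width: 0.0148
grip_force: 0.5
clock: 5.88
eef_pos: [0.515, -0.0602, 0.0974]
orientation: [[0.108, 0.994, 0.001], [0.994, -0.108, -0.0], [-0.0, 0.001, -1.0]]
wrist_force: [1.8, -1.1, 0.6]
gripper_width: 0.0139
grip_force: 2.0
clock: 6.12
eef_pos: [0.515, -0.0602, 0.0974]
orientation: [[0.108, 0.994, 0.001], [0.994, -0.108, -0.0], [-0.0, 0.001, -1.0]]
wrist_force: [2.0, -0.2, 1.1]
gripper_width: 0.0135
grip_force: 9.7
```

```bash
python3 -m creep '{"steps":[{"slide":[0,0,0],"rotation":[0,0,0],"claw":0.156},{"slide":[0,0,0],"rotation":[0,0,0],"claw":0.156},{"slide":[0,0,0],"rotation":[0,0,0],"claw":0.156}]}'
```

```text
clock: 6.5
eef_pos: [0.515, -0.0602, 0.0974]
orientation: [[0.108, 0.994, 0.001], [0.994, -0.108, -0.0], [-0.0, 0.001, -1.0]]
wrist_force: [2.1, 0.0, 2.5]
gripper_width: 0.0142
grip_force: 12.2
```

```bash
python3 -m creep '{"steps":[{"slide":[0,0,-0.02],"rotation":[0,0,0],"claw":0.156},{"slide":[0,0,-0.04],"rotation":[0,0,0],"claw":0.156},{"slide":[0,0,-0.06],"rotation":[0,0,0],"claw":0.156},{"slide":[0,0,-0.06],"rotation":[0,0,0],"claw":0.156},{"slide":[0,0,-0.06],"rotation":[0,0,0],"claw":0.156},{"slide":[0,0,-0.04],"rotation":[0,0,0],"claw":0.156},{"slide":[0,0,-0.02],"rotation":[0,0,0],"claw":0.156},{"slide":[0,0,0],"rotation":[0,0,0],"claw":0.156},{"slide":[0,0,0],"rotation":[0,0,0],"claw":0.156}]}'
python3 - <<'E'
from h import *
im=r.get_image("side")[:,:,::-1][120:270,270:440]
cv2.imwrite("pics/side3.png",cv2.resize(im,None,fx=4,fy=4,interpolation=cv2.INTER_CUBIC))
print(r.observe()["moment"])
E
```

```text
clock: 7.62
eef_pos: [0.5145, -0.0601, 0.115]
orientation: [[0.108, 0.994, -0.0], [0.994, -0.108, 0.0], [0.0, -0.0, -1.0]]
wrist_force: [-0.2, -0.6, -3.0]
gripper_width: 0.0138
grip_force: 12.2
[-0.10993551  0.08148821  0.04500949]
```

View pics/side3.png

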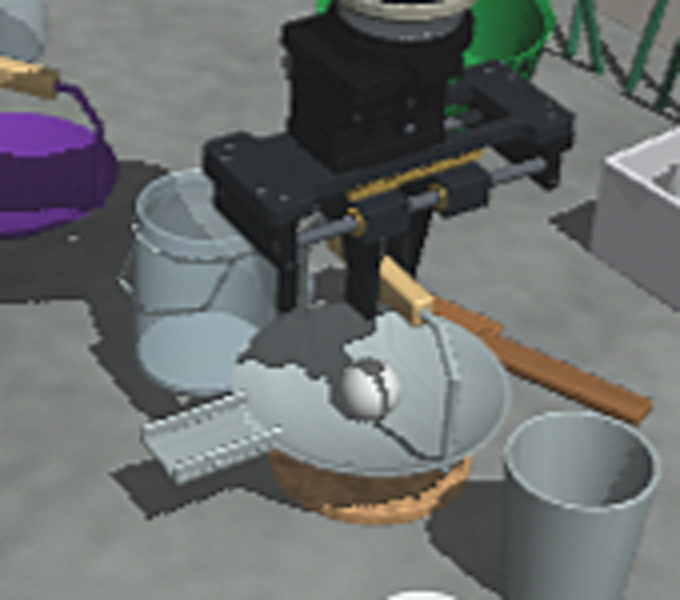

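Lifted and level: the dish is clear of the trivet, with the stone mid-dish at about (371,388). I continue up.

```bash
python3 -m creep '{"steps":[{"slide":[0,0,-0.04],"rotation":[0,0,0],"claw":0.156},{"slide":[0,0,-0.08],"rotation":[0,0,0],"claw":0.156},{"slide":[0,0,-0.12],"rotation":[0,0,0],"claw":0.156},{"slide":[0,0,-0.16],"rotation":[0,0,0],"claw":0.156},{"slide":[0,0,-0.18],"rotation":[0,0,0],"claw":0.156},{"slide":[0,0,-0.2],"rotation":[0,0,0],"claw":0.156},{"slide":[0,0,-0.2],"rotation":[0,0,0],"claw":0.156},{"slide":[0,0,-0.18],"rotation":[0,0,0],"claw":0.156},{"slide":[0,0,-0.16],"rotation":[0,0,0],"claw":0.156},{"slide":[0,0,-0.12],"rotation":[0,0,0],"claw":0.156},{"slide":[0,0,-0.06],"rotation":[0,0,0],"claw":0.156},{"slide":[0,0,-0.04],"rotation":[0,0,0],"claw":0.156}]}'
python3 -m creep '{"steps":[{"slide":[0,0,0],"rotation":[0,0,0],"claw":0.156},{"slide":[0,0,0],"rotation":[0,0,0],"claw":0.156},{"slide":[0,0,0],"rotation":[0,0,0],"claw":0.156}]}'
python3 - <<'E'
from h import *
im=r.get_image("side")[:,:,::-1][70:270,250:450]
cv2.imwrite("pics/side4.png",cv2.resize(im,None,fx=3,fy=3,interpolation=cv2.INTER_CUBIC))
s=r.observe();print(s["moment"],s["eef_pos"])
f=lambda p:((p-[250,70])+.5)*3-.5
# predicted px
e=s["eef_pos"];b=e+[0,0,.019-.107];x=np.array([-.994,.108,0]);y=np.array([-.108,-.994,0]);z=np.array([0,0,1.])
for n,q in (("lip end L",b+.138*x+.02*y+.037*z),("lip end R",b+.138*x-.02*y+.037*z),("stone",b+.024*z),("rim+y",b+.08*y+.028*z),("rim-x",b-.08*x+.028*z)): print(n,f(proj("side",q)))
E
```

```text
clock: 9.18
eef_pos: [0.5145, -0.0601, 0.2075]
orientation: [[0.108, 0.994, -0.0], [0.994, -0.108, 0.0], [0.0, -0.0, -1.0]]
wrist_force: [-0.7, -0.3, -2.8]
gripper_width: 0.0137
grip_force: 12.2
clock: 9.55
eef_pos: [0.5145, -0.0601, 0.2073]
orientation: [[0.108, 0.994, -0.0], [0.994, -0.108, 0.0], [0.0, -0.001, -1.0]]
wrist_force: [-0.0, 0.0, -2.6]
gripper_width: 0.0142
grip_force: 12.2
[-0.13315642  0.03359192 -0.0224627 ] [ 0.51453224 -0.06010353  0.20732246]
lip end L [[191.88350642 399.85861377]]
lip end R [[164.52161943 369.60373671]]
stone [[344.19952537 345.15610101]]
rim+y [[408.28217535 398.55066467]]
rim-x [[433.5302115  311.64650652]]
```

View pics/side4.png

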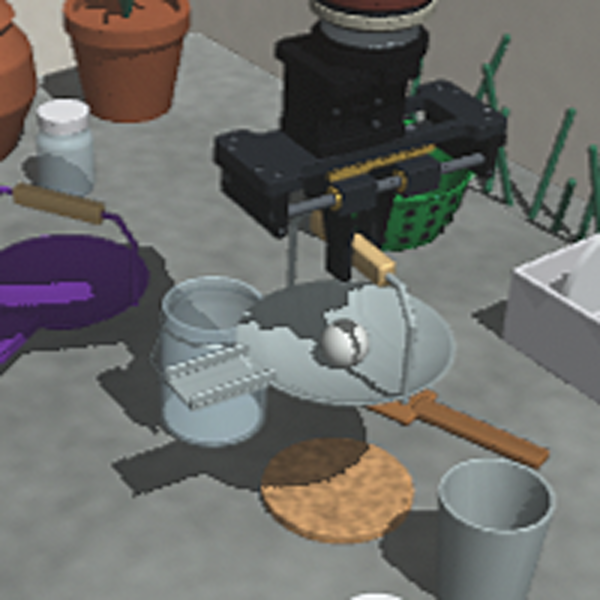

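Dish is high above the bare trivet and still grasped; lip at about (180,390), stone at (344,343). The lip looks slightly low, so I measure the tilt by comparing against the first picture.

```bash
cat > tilt.py <<'E'
from h import *
np.set_printoptions(precision=2,suppress=True)
a=cv2.imread("pics/side0.png");b=np.ascontiguousarray(r.get_image("side")[:,:,::-1])
cv2.imwrite("pics/full_side.png",b)
def stone(im,p,R=9):
    x,y=np.round(p).astype(int);w=im[y-R-4:y+R+5,x-R-4:x+R+5].astype(int)
    m=(w.min(2)>165).astype(np.uint8)   # bright and neutral
    n,l,s,c=cv2.connectedComponentsWithStats(m)
    pts=np.argwhere(m)[:,::-1].astype(np.float32)
    cc,rad=cv2.minEnclosingCircle(pts);return np.array(cc)+[x-R-4,y-R-4],rad,len(pts)
E
python3 - <<'E'
from tilt import *
x=np.array([-.994,.108,0]);y=np.array([-.108,-.994,0]);z=np.array([0,0,1.])
b0=np.array([.5145,-.0601,.0100]);b1=np.array([.5145,-.0601,.1198])
for n,o in (("stone",.024*z),("lip end",.125*x+.03*z),("rim+y",.08*y+.028*z),("rim-x+y",-.057*x+.057*y+.028*z)):
    p0,p1=proj("side",b0+o)[0],proj("side",b1+o)[0]
    k=np.linalg.norm(proj("side",b1+o+.02*x)[0]-p1)/np.linalg.norm(proj("side",b0+o+.02*x)[0]-p0)
    h=11;best=None
    A=cv2.getRectSubPix(cv2.resize(a,None,fx=4*k,fy=4*k,interpolation=cv2.INTER_CUBIC),(8*h,8*h),tuple(((p0+.5)*4*k-.5).astype(float)))
    B=cv2.getRectSubPix(cv2.resize(b,None,fx=4,fy=4,interpolation=cv2.INTER_CUBIC),(8*h+64,8*h+64),tuple(((p1+.5)*4-.5).astype(float)))
    m=cv2.matchTemplate(B,A,cv2.TM_CCOEFF_NORMED);_,v,_,l=cv2.minMaxLoc(m)
    print(n,"pred px",p1,"residual px",(np.array(l)-32)/4,"score",v)
    if n=="stone": print(stone(a,p0),p0,stone(b,p1),p1)
# sensitivity: 1 deg pitch (lip down), about grip
c=b1+.107*z
def rot(o,ax,d): return c+cv2.Rodrigues(ax*np.deg2rad(d))[0]@(b1+o-c)
for n,o in (("stone",.024*z),("lip",.125*x+.03*z),("rim-x+y",-.057*x+.057*y+.028*z)):
    print(n,"1deg pitch",proj("side",rot(o,y,1))[0]-proj("side",b1+o)[0],"1deg roll",proj("side",rot(o,x,1))[0]-proj("side",b1+o)[0],"5mm x",proj("side",b1+o+.005*x)[0]-proj("side",b1+o)[0])
E
```

```text
stone pred px [364.4  184.54] residual px [0. 0.] score 0.8572084903717041
(array([359.5, 217.5]), 11.335884094238281, 79) [361.56 223.24] (array([365. , 180.5]), 14.705541610717773, 181) [364.4  184.54]
lip end pred px [314.49 198.58] residual px [-3.   -3.25] score 0.41474905610084534
rim+y pred px [385.77 202.34] residual px [-1.   0.5] score 0.5890157222747803
rim-x+y pred px [401.23 189.08] residual px [-3.75  6.  ] score 0.38309943675994873
stone 1deg pitch [ 0.55 -0.19] 1deg roll [0.36 0.33] 5mm x [-1.91  0.62]
lip 1deg pitch [0.57 0.65] 1deg roll [0.31 0.33] 5mm x [-2.1   0.68]
rim-x+y 1deg pitch [ 0.56 -0.56] 1deg roll [ 0.43 -0.06] 5mm x [-1.88  0.65]
```

```bash
python3 -m creep '{"steps":[{"slide":[0,0,0],"rotation":[0,0,0.05],"claw":0.156},{"slide":[0,0,0],"rotation":[0,0,0.1],"claw":0.156},{"slide":[0,0,0],"rotation":[0,0,0.2],"claw":0.156},{"slide":[0,0,0],"rotation":[0,0,0.3],"claw":0.156},{"slide":[0,0,0],"rotation":[0,0,0.4],"claw":0.156},{"slide":[0,0,0],"rotation":[0,0,0.5],"claw":0.156},{"slide":[0,0,0],"rotation":[0,0,0.5],"claw":0.156},{"slide":[0,0,0],"rotation":[0,0,0.5],"claw":0.156},{"slide":[0,0,0],"rotation":[0,0,0.5],"claw":0.156},{"slide":[0,0,0],"rotation":[0,0,0.5],"claw":0.156},{"slide":[0,0,0],"rotation":[0,0,0.5],"claw":0.156},{"slide":[0,0,0],"rotation":[0,0,0.5],"claw":0.156}]}'
python3 -m creep '{"steps":[{"slide":[0,0,0],"rotation":[0,0,0.5],"claw":0.156},{"slide":[0,0,0],"rotation":[0,0,0.5],"claw":0.156},{"slide":[0,0,0],"rotation":[0,0,0.5],"claw":0.156},{"slide":[0,0,0],"rotation":[0,0,0.5],"claw":0.156},{"slide":[0,0,0],"rotation":[0,0,0.5],"claw":0.156},{"slide":[0,0,0],"rotation":[0,0,0.5],"claw":0.156},{"slide":[0,0,0],"rotation":[0,0,0.5],"claw":0.156},{"slide":[0,0,0],"rotation":[0,0,0.45],"claw":0.156},{"slide":[0,0,0],"rotation":[0,0,0.3],"claw":0.156},{"slide":[0,0,0],"rotation":[0,0,0.2],"claw":0.156},{"slide":[0,0,0],"rotation":[0,0,0.1],"claw":0.156},{"slide":[0,0,0],"rotation":[0,0,0.05],"claw":0.156}]}'
python3 -m creep '{"steps":[{"slide":[0,0,0],"rotation":[0,0,0],"claw":0.156},{"slide":[0,0,0],"rotation":[0,0,0],"claw":0.156},{"slide":[0,0,0],"rotation":[0,0,0],"claw":0.156},{"slide":[0,0,0],"rotation":[0,0,0],"claw":0.156}]}'
python3 - <<'E'
from tilt import *
s=r.observe();e=s["eef_pos"];O=s["orientation"];z=np.array([0,0,1.]);x=-O[:,1];y=np.cross(z,x)
b1=e+[0,0,-.088];print(e,x,"lip",b1+.13*x+.028*z,"stone px",proj("side",b1+.024*z),s["wrist_force"],s["moment"])
sd=b[80:240,265:425];t=np.ascontiguousarray(r.get_image("top")[:,:,::-1])[120:250,265:425]
S_=cv2.resize(sd,None,fx=3.5,fy=3.5,interpolation=cv2.INTER_CUBIC)
cv2.imwrite("pics/side5.png",S_);cv2.imwrite("pics/top5.png",cv2.resize(t,None,fx=4,fy=4,interpolation=cv2.INTER_CUBIC))
f=lambda p:((p-[265,80])+.5)*3.5-.5
for n,q in (("lipL",b1+.138*x+.02*y+.037*z),("lipR",b1+.138*x-.02*y+.037*z),("stone",b1+.024*z),("rim",b1+.08*y+.028*z),("rim-x",b1-.08*x+.028*z),("jarm",np.array([.4905,.0705,.115]))): print(n,f(proj("side",q)))
E
```

```text
clock: 11.15
eef_pos: [0.5147, -0.0602, 0.2076]
orientation: [[0.679, 0.734, -0.0], [0.734, -0.679, -0.0], [-0.0, 0.0, -1.0]]
wrist_force: [-0.7, -0.1, -3.2]
gripper_width: 0.0135
grip_force: 12.2
clock: 12.65
eef_pos: [0.5146, -0.0601, 0.2075]
orientation: [[0.983, 0.183, -0.0], [0.183, -0.983, 0.0], [-0.0, -0.0, -1.0]]
wrist_force: [0.0, -0.6, -3.0]
gripper_width: 0.0139
grip_force: 12.2
clock: 13.15
eef_pos: [0.5146, -0.0601, 0.2075]
orientation: [[0.983, 0.184, -0.0], [0.184, -0.983, 0.0], [-0.0, -0.0, -1.0]]
wrist_force: [0.6, 0.1, -3.1]
gripper_width: 0.0139
grip_force: 12.2
[ 0.51 -0.06  0.21] [-0.18  0.98 -0.  ] lip [0.49 0.07 0.15] stone px [[364.46 184.63]] [ 0.   -0.75 -2.56] [-0.07  0.18 -0.  ]
lipL [[170.49 279.73]]
lipR [[212.1  257.34]]
stone [[349.34 367.46]]
rim [[264.05 416.42]]
rim-x [[452.4  415.64]]
jarm [[196.8  323.11]]
```

View pics/side5.png

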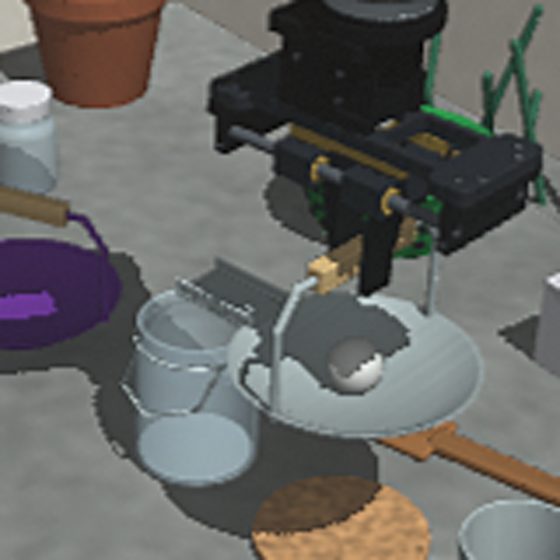

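The dish has turned. The lip ends over the jar mouth at about (177,284) to (215,262), against a mouth centre of (197,323) at rim height. The stone is mid-dish at (355,367), and the jar hasn't moved. One last check for level: overlay the predicted level rim and lip.

Run:
```python
from h import *
b=cv2.imread("pics/full_side.png");k=5;x0,y0=298,130
im=cv2.resize(b[y0:y0+100,x0:x0+112],None,fx=k,fy=k,interpolation=cv2.INTER_CUBIC)
s=r.observe();e=s["eef_pos"];O=s["orientation"];z=np.array([0,0,1.]);x=-O[:,1];y=np.cross(z,x);B=e+[0,0,-.088]
f=lambda P:(((proj("side",P)-[x0,y0])+.5)*k-.5+[3,4]).round().astype(np.int32).reshape(-1,1,2)
t=np.linspace(0,2*np.pi,120)
cv2.polylines(im,[f([B+.08*(np.cos(a)*x+np.sin(a)*y)+.028*z for a in t])],True,(0,0,255),1)
cv2.polylines(im,[f([B+u*x+v*y+.037*z for u,v in ((.08,.02),(.138,.02),(.138,-.02),(.08,-.02))])],True,(0,255,255),1)
g=B+.116*z
cv2.polylines(im,[f([g+u*x+v*y for u,v in ((.007,.045),(.007,-.045),(-.007,-.045),(-.007,.045))])],True,(0,255,0),1)
cv2.circle(im,tuple(map(int,f([B+.024*z])[0,0])),3,(255,0,255),-1)
cv2.polylines(im,[f([np.array([.4905,.0705,.115])+.045*np.array([np.cos(a),np.sin(a),0]) for a in t])],True,(255,128,0),1)
cv2.imwrite("pics/ov.png",im)
```

```text
(no output)
```

View pics/ov.png

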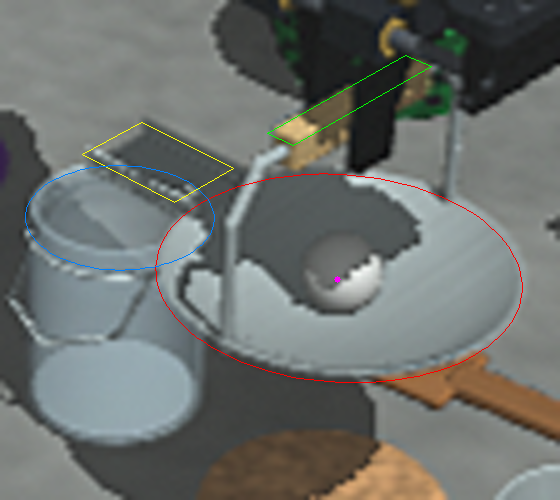

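The overlay agrees within about one pixel. The rim is level, the stone is about 2 mm from the middle, and the lip is roughly 32 mm above the jar rim and within about 3 mm of the mouth centre. Handing in.

Run:
```python
from station import r
print(r.finish_job())
```

```text
the job is handed in; nothing more can be done
None
```

I handed the job in with the steel dish held level and still, gripped at about 12 N, its lip about 32 mm above the middle of the jar mouth and the stone about 2 mm from the middle by my estimate; the station gave no verdict.

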